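# Pack three flat tins into the carton and fold its flaps shut

## Task

Bring the carton up to exactly three tins: one already lies flat in it, so take two more out of the rack and lay them flat on top of it in one straight, lined-up stack. Then fold the short flap fully down first and the long flap fully down over it. Leave the last tin and the floss box in the rack and everything else where it stands.

Things in the scene. Friction and masses are not known exactly. Their poses are not given: they have to be found in the camera images.
- tin_a: flat aluminium tin, 24 mm thick (its x), 96 mm long (its y), 60 mm wide (its z), 90 g; origin at its centre. At the start it lies flat on the carton's floor (its x axis vertical, its length along the carton's y)
- tin_b: flat aluminium tin, 24 mm thick (its x), 96 mm long (its y), 60 mm wide (its z), 90 g; origin at its centre. At the start it stands on a long edge in one of the rack's slots, its centre 36 mm above the shelf, its upper 44 mm clear of the rack's ribs
- tin_c: flat aluminium tin, 24 mm thick (its x), 96 mm long (its y), 60 mm wide (its z), 90 g; origin at its centre. At the start it stands on a long edge in one of the rack's slots, its centre 36 mm above the shelf, its upper 44 mm clear of the rack's ribs
- tin_d: flat aluminium tin, 24 mm thick (its x), 96 mm long (its y), 60 mm wide (its z), 90 g; origin at its centre. At the start it stands on a long edge in one of the rack's slots, its centre 36 mm above the shelf, its upper 44 mm clear of the rack's ribs
- floss: yellow plastic floss box with a flip lid, 24 mm thick (x), 62 mm long (y), 50 mm tall, standing in one of the rack's slots among the tins; stays there. Origin 30 mm above its underside
- rack: fixed wooden rack, 219 mm along its x, 90 mm along its y, ribs 24 mm high over a floor 6 mm thick; four slots 27 mm wide at x = -84, -28, +28, +84 mm, which slot holds what varies. Origin at the centre of its underside
- carton: fixed open cardboard carton, outside 155 mm along its x, 125 mm along its y, 88 mm high; walls and floor 5 mm thick (inside 145 x 115, 83 deep). Origin at the centre of its underside. The short flap hinges on its -y rim, the long flap on its +y rim
- carton_in (a point): centre of the carton's inner floor; axes as the carton's
- flap_short (a joint): short cardboard flap, 153 x 55 x 3 mm, hinged along the carton's x at carton (0, -62.5, 88) mm; angle in rad: 0 = folded down flat over the opening, 1.57 = upright, more = leaning outward (-y); a stiff fold that stays where it is left
- flap_long (a joint): long cardboard flap, 153 x 125 x 3 mm, covers the whole opening, hinged along the carton's x at carton (0, +62.5, 91.5) mm; 0 = folded down flat, 1.57 = upright, more = leaning outward (+y); a stiff fold that stays where it is left
- short_edge (a point): middle of the short flap's free edge
- long_edge (a point): middle of the long flap's free edge
- amber: bystander: amber glass bottle, 52 mm across, 108 mm tall, standing; origin at its underside
- dish: bystander: ceramic ring dish, 90 mm across, 22 mm high; origin at its underside
- file: bystander: chrome nail file lying flat, 180 mm along its x, 6 mm high; origin mid-length at its underside
- mirror: bystander: folding travel mirror standing open like a tent, 80 mm wide, 91 mm tall; origin at its foot's centre
- lotion: bystander: white jar, 48 mm across, 80 mm tall; origin at its underside
- tumbler: bystander: ceramic tumbler, 72 mm across, 90 mm tall; origin at its underside
There are look-alikes about, which are no part of the job. Leave any purple look-alike of the tin_b alone. What is shaped like the tin_c but green is not meant.

How it is judged (in metres and radians):
On the way, in this order (a step that is already met when the one before it is completed fails the run):
1. exactly three tins lie flat in one straight stack in the carton, let go, while both flaps are still open ((((horizontal distance between tin_a and carton_in below 0.045 m and z of tin_a in the frame of carton_in between 0 and 0.075 m and (angle between tin_a's own x axis and vertical below 0.12 rad or angle between tin_a's own x axis and vertical above 3.02 rad) and linear speed of tin_a below 0.03 m/s and contact force between the fingers and tin_a below 0.1 N) and (horizontal distance between tin_b and carton_in below 0.045 m and z of tin_b in the frame of carton_in between 0 and 0.075 m and (angle between tin_b's own x axis and vertical below 0.12 rad or angle between tin_b's own x axis and vertical above 3.02 rad) and linear speed of tin_b below 0.03 m/s and contact force between the fingers and tin_b below 0.1 N) and (horizontal distance between tin_c and carton_in below 0.045 m and z of tin_c in the frame of carton_in between 0 and 0.075 m and (angle between tin_c's own x axis and vertical below 0.12 rad or angle between tin_c's own x axis and vertical above 3.02 rad) and linear speed of tin_c below 0.03 m/s and contact force between the fingers and tin_c below 0.1 N) and horizontal distance between tin_a and tin_b below 0.015 m and angle between the y axis of tin_a and the y axis of tin_b, either way round below 0.2 rad and horizontal distance between each of tin_a, tin_b and tin_c below 0.015 m and angle between the y axis of each of tin_a, tin_b and the y axis of tin_c, either way round below 0.2 rad and distance of tin_d from where it was at the start of the episode below 0.03 m) or ((horizontal distance between tin_a and carton_in below 0.045 m and z of tin_a in the frame of carton_in between 0 and 0.075 m and (angle between tin_a's own x axis and vertical below 0.12 rad or angle between tin_a's own x axis and vertical above 3.02 rad) and linear speed of tin_a below 0.03 m/s and contact force between the fingers and tin_a below 0.1 N) and (horizontal distance between tin_b and carton_in below 0.045 m and z of tin_b in the frame of carton_in between 0 and 0.075 m and (angle between tin_b's own x axis and vertical below 0.12 rad or angle between tin_b's own x axis and vertical above 3.02 rad) and linear speed of tin_b below 0.03 m/s and contact force between the fingers and tin_b below 0.1 N) and (horizontal distance between tin_d and carton_in below 0.045 m and z of tin_d in the frame of carton_in between 0 and 0.075 m and (angle between tin_d's own x axis and vertical below 0.12 rad or angle between tin_d's own x axis and vertical above 3.02 rad) and linear speed of tin_d below 0.03 m/s and contact force between the fingers and tin_d below 0.1 N) and horizontal distance between tin_a and tin_b below 0.015 m and angle between the y axis of tin_a and the y axis of tin_b, either way round below 0.2 rad and horizontal distance between each of tin_a, tin_b and tin_d below 0.015 m and angle between the y axis of each of tin_a, tin_b and the y axis of tin_d, either way round below 0.2 rad and distance of tin_c from where it was at the start of the episode below 0.03 m) or ((horizontal distance between tin_a and carton_in below 0.045 m and z of tin_a in the frame of carton_in between 0 and 0.075 m and (angle between tin_a's own x axis and vertical below 0.12 rad or angle between tin_a's own x axis and vertical above 3.02 rad) and linear speed of tin_a below 0.03 m/s and contact force between the fingers and tin_a below 0.1 N) and (horizontal distance between tin_c and carton_in below 0.045 m and z of tin_c in the frame of carton_in between 0 and 0.075 m and (angle between tin_c's own x axis and vertical below 0.12 rad or angle between tin_c's own x axis and vertical above 3.02 rad) and linear speed of tin_c below 0.03 m/s and contact force between the fingers and tin_c below 0.1 N) and (horizontal distance between tin_d and carton_in below 0.045 m and z of tin_d in the frame of carton_in between 0 and 0.075 m and (angle between tin_d's own x axis and vertical below 0.12 rad or angle between tin_d's own x axis and vertical above 3.02 rad) and linear speed of tin_d below 0.03 m/s and contact force between the fingers and tin_d below 0.1 N) and horizontal distance between tin_a and tin_c below 0.015 m and angle between the y axis of tin_a and the y axis of tin_c, either way round below 0.2 rad and horizontal distance between each of tin_a, tin_c and tin_d below 0.015 m and angle between the y axis of each of tin_a, tin_c and the y axis of tin_d, either way round below 0.2 rad and distance of tin_b from where it was at the start of the episode below 0.03 m)) and value of joint each of flap_short, flap_long above 0.8 rad), for 0.2 s.
2. the short flap is folded down while the long one is still open (value of joint flap_short below 0.12 rad and value of joint flap_long above 0.8 rad), for 0.1 s.
3. the long flap is folded down over it (value of joint flap_short below 0.12 rad and value of joint flap_long below 0.1 rad), for 0.2 s.
At the end, for the whole second after the job is handed in: tin_a and exactly two rack tins lie flat (0.12 rad) in the carton, let go, centres within 15 mm and lengths within 0.2 rad of one another; the third rack tin, floss box and bystanders within 30 mm of their starts; short flap under 0.12 rad, long flap under 0.1 rad (all of step 3 and (((horizontal distance between tin_a and carton_in below 0.045 m and z of tin_a in the frame of carton_in between 0 and 0.075 m and (angle between tin_a's own x axis and vertical below 0.12 rad or angle between tin_a's own x axis and vertical above 3.02 rad) and linear speed of tin_a below 0.03 m/s and contact force between the fingers and tin_a below 0.1 N) and (horizontal distance between tin_b and carton_in below 0.045 m and z of tin_b in the frame of carton_in between 0 and 0.075 m and (angle between tin_b's own x axis and vertical below 0.12 rad or angle between tin_b's own x axis and vertical above 3.02 rad) and linear speed of tin_b below 0.03 m/s and contact force between the fingers and tin_b below 0.1 N) and (horizontal distance between tin_c and carton_in below 0.045 m and z of tin_c in the frame of carton_in between 0 and 0.075 m and (angle between tin_c's own x axis and vertical below 0.12 rad or angle between tin_c's own x axis and vertical above 3.02 rad) and linear speed of tin_c below 0.03 m/s and contact force between the fingers and tin_c below 0.1 N) and horizontal distance between tin_a and tin_b below 0.015 m and angle between the y axis of tin_a and the y axis of tin_b, either way round below 0.2 rad and horizontal distance between each of tin_a, tin_b and tin_c below 0.015 m and angle between the y axis of each of tin_a, tin_b and the y axis of tin_c, either way round below 0.2 rad and distance of tin_d from where it was at the start of the episode below 0.03 m) or ((horizontal distance between tin_a and carton_in below 0.045 m and z of tin_a in the frame of carton_in between 0 and 0.075 m and (angle between tin_a's own x axis and vertical below 0.12 rad or angle between tin_a's own x axis and vertical above 3.02 rad) and linear speed of tin_a below 0.03 m/s and contact force between the fingers and tin_a below 0.1 N) and (horizontal distance between tin_b and carton_in below 0.045 m and z of tin_b in the frame of carton_in between 0 and 0.075 m and (angle between tin_b's own x axis and vertical below 0.12 rad or angle between tin_b's own x axis and vertical above 3.02 rad) and linear speed of tin_b below 0.03 m/s and contact force between the fingers and tin_b below 0.1 N) and (horizontal distance between tin_d and carton_in below 0.045 m and z of tin_d in the frame of carton_in between 0 and 0.075 m and (angle between tin_d's own x axis and vertical below 0.12 rad or angle between tin_d's own x axis and vertical above 3.02 rad) and linear speed of tin_d below 0.03 m/s and contact force between the fingers and tin_d below 0.1 N) and horizontal distance between tin_a and tin_b below 0.015 m and angle between the y axis of tin_a and the y axis of tin_b, either way round below 0.2 rad and horizontal distance between each of tin_a, tin_b and tin_d below 0.015 m and angle between the y axis of each of tin_a, tin_b and the y axis of tin_d, either way round below 0.2 rad and distance of tin_c from where it was at the start of the episode below 0.03 m) or ((horizontal distance between tin_a and carton_in below 0.045 m and z of tin_a in the frame of carton_in between 0 and 0.075 m and (angle between tin_a's own x axis and vertical below 0.12 rad or angle between tin_a's own x axis and vertical above 3.02 rad) and linear speed of tin_a below 0.03 m/s and contact force between the fingers and tin_a below 0.1 N) and (horizontal distance between tin_c and carton_in below 0.045 m and z of tin_c in the frame of carton_in between 0 and 0.075 m and (angle between tin_c's own x axis and vertical below 0.12 rad or angle between tin_c's own x axis and vertical above 3.02 rad) and linear speed of tin_c below 0.03 m/s and contact force between the fingers and tin_c below 0.1 N) and (horizontal distance between tin_d and carton_in below 0.045 m and z of tin_d in the frame of carton_in between 0 and 0.075 m and (angle between tin_d's own x axis and vertical below 0.12 rad or angle between tin_d's own x axis and vertical above 3.02 rad) and linear speed of tin_d below 0.03 m/s and contact force between the fingers and tin_d below 0.1 N) and horizontal distance between tin_a and tin_c below 0.015 m and angle between the y axis of tin_a and the y axis of tin_c, either way round below 0.2 rad and horizontal distance between each of tin_a, tin_c and tin_d below 0.015 m and angle between the y axis of each of tin_a, tin_c and the y axis of tin_d, either way round below 0.2 rad and distance of tin_b from where it was at the start of the episode below 0.03 m)) and distance of each of amber, dish, file, mirror, lotion, tumbler, floss from where it was at the start of the episode below 0.03 m); the robot touches nothing.
It fails at once if the amber bottle or the jar is knocked over (angle between any of amber, lotion's own z axis and vertical above 0.6 rad).
It fails at once if the floss box is taken out of the rack (distance of floss from where it was at the start of the episode above 0.03 m).
It fails at once if a flap is folded out of turn: the long one before the short one (value of joint flap_long below 0.5 rad and value of joint flap_short above 0.5 rad).
It also fails if it takes over 72 s, if anything falls off the work surface, if the arm or the gripper's body presses on something with over 40 N, if the wrist force passes 120 N, or if a joint passes its speed limit or range.

## Robot

A 6-joint arm with a two-finger parallel gripper is mounted at the origin on the work surface. World frame = base frame: x ahead of the robot, y to its left, z up, the work surface at z = 0. Lengths are in m, angles in degrees, forces in N, time in s.
With the tool pointing down it reaches from about 0.325 to 0.85 m from the base axis. Payload 15.5 kg.
Tool frame: the origin (TCP) lies at the very end of the fingers, on their centre line; the grasp point (between the pads) lies 19 mm behind it (bot.grasp_offset is the distance from the TCP to the grasp point, in m); z points along the fingers, y is the line along which they close (so a half turn about z gives the same grasp; the last joint's range is limited). The gripper opens to 91 mm and grips with 3 to 60 N. Pads are 32 mm wide; open, the fingers measure 118 mm over their backs; the gripper's body (76 mm by 178 mm) begins 60 mm behind the grasp point.
Start: joints at [-77.378, 28.281, 77.091, -0, 74.628, -5.472], TCP at [0.194, -0.594, 0.214] pointing down, gripper open.
Joint ranges: [-166.48, 166.48], [-47.26, 123.95], [12.59, 153.08], [-70.14, 250.14], [6.76, 159.57], [-176.63, 176.63]. Speed limits (degrees/s): [108.29, 108.29, 147.25, 172.46, 172.46, 172.46].

## Interface

Orientations are given as a 3x3 rotation matrix whose columns are the frame's x, y, z axes.
In Python, from plant import bot, optics, finish_job gives the robot as it stands.
- The arm moves only by the tool jog_arm, never from a script. Its argument "motion" is a list of rows, each a list of 3 entries, a list of its own where there are three numbers: the opening, from 0 (shut) to 1 (fully open), then the shift along the tool's x, y, z in mm, then the turn about the tool's z in rad. In form: [[gripper, [dx, dy, dz], yaw], ...]. A call has 1 to 5 rows; each row shifts and turns the commanded pose from where the row before left it, along the tool's axes as they then stand; what a row does not reach is not made up. A row lasts 1/12 s, in which the tool goes at most 41.7 mm and 7.16 degrees, less where a joint would pass 70% of its speed; a pose out of reach is approached as far as the arm can. A call is refused whole if a number of a shift passes 41.7 or a number of a turn 0.125, either way. A call with a gripper value outside its range is refused whole. The fingers move at their own pace and stop on an object; "newtons" is the grip in N (left out, the last holds). Time passes only in rows, so rows that do not move let the fingers close. It gives the time, the measured TCP pose, the force, the opening and the grip force at its end, in the units of the state.
- bot.sense(): the state, without advancing time (a new reading comes with each control period).
- optics.read_camera(name): name is "scene" or "top"; returns (picture, depth): 384x512x3 uint8, red, green, blue; 384x512 float32, m along the optical axis (not along the pixel's ray), 0 where there is no reading.
- optics.camera_info(name): a dict with "vfov" (degrees; the focal length in pixels is half the picture's height over the tangent of half this angle, whatever the lens; pixels are square), "cx", "cy" (the principal point, pixels), "k1" (the pictures are not rectified: a ray, as slopes to the right and down, at radius r is drawn at 1 + k1 r^2 times it, then the intrinsics apply), "origin" and "attitude" of the camera in the world. Camera axes: x right, y up, looking along -z (the intrinsics and any distortion apply to the point x, -y, -z); pixel columns grow to the right and rows downward; lengths in m; the calibration is good to about 2 mm. A picture is of the moment at which its call begins. camera_info takes no time and is no camera call.
- finish_job(): hands the job in; it is judged then, once.
The state is a dict: "time": time; "joints": joint angles; "qvel": joint speeds; "joint_torque": joint torques, N m; "eef_pos": TCP position; "tcp_rot": TCP orientation; "force": force on the tool from outside, world axes, zero at the start; "torque": the same for the moment, N m; "gripper_width": finger opening in m; "finger_force": force on a finger pad.
Only numpy, scipy, OpenCV 4.12 (cv2) and the standard library are available. Lean on these libraries where they do the work, as an engineer would, in place of code of your own. Each camera call takes 0.05 s, during which the arm holds its last target. There are 200 camera calls.

## Working session

There is one attempt and no reset: what is moved stays moved. The work goes in short steps, Python scripts to look and compute and a tool call to move; the robot and the scene stay as the last step left them, time stands still between calls to the robot, and variables do not carry over. Pictures are saved under pics/ and viewed, at most 10 in all, crops included, and the job is handed in when it is done.

Besides the shell and the picture viewer there is one more tool, called after "Emit:" as a command line: name --argument value ..., lists and objects as JSON in quotes. jog_arm: Moves the arm, as the interface text tells. Its arguments: {"type":"object","properties":{"motion":{"type":"array"},"newtons":{"type":"number"}},"required":["motion"]}

```bash
mkdir -p pics
cat > h.py <<'E'
import numpy as np, cv2
from plant import bot, optics, finish_job
def cam(n):
    i=optics.camera_info(n); f=192/np.tan(np.radians(i['vfov'])/2); return i,f
def cloud(n,d):
    i,f=cam(n); v,u=np.mgrid[:384,:512]
    K=np.array([[f,0,i['cx']],[0,f,i['cy']],[0,0,1.]])
    p=cv2.undistortPoints(np.stack([u,v],-1).reshape(-1,1,2).astype(float),K,np.array([i['k1'],0,0,0.])).reshape(384,512,2)
    P=np.stack([p[...,0]*d,-p[...,1]*d,-d],-1)
    return P@np.array(i['attitude']).T+np.array(i['origin'])
E
python3 - <<'E'
from h import *
for n in ('scene','top'):
    p,d=optics.read_camera(n); np.savez('pics/%s0.npz'%n,p=p,d=d,w=cloud(n,d))
    cv2.imwrite('pics/%s0.png'%n,cv2.resize(p[...,::-1],(800,600),interpolation=cv2.INTER_CUBIC)); print(optics.camera_info(n))
print(bot.sense(),bot.grasp_offset)
E
```

```text
{'vfov': 43.455651003125546, 'cx': 246.8730038794724, 'cy': 187.95768667207622, 'k1': -0.007401395948450718, 'origin': array([1.12840755, 0.60610613, 0.66413802]), 'attitude': array([[-0.73334711, -0.38517503,  0.56021622],
       [ 0.67960459, -0.39299259,  0.61943072],
       [-0.01842842,  0.83498324,  0.5499667 ]])}
{'vfov': 57.77222152556709, 'cx': 254.8568987985183, 'cy': 186.90472511203254, 'k1': -0.011229743373527131, 'origin': array([ 0.46669438, -0.03998161,  1.04603795]), 'attitude': array([[ 0.01997178,  0.9978105 , -0.06305031],
       [-0.99937182,  0.02177008,  0.02796465],
       [ 0.02927603,  0.0624522 ,  0.99761848]])}
{'time': 0.1, 'joints': array([-7.73768135e+01,  2.83097137e+01,  7.71239458e+01, -1.57286726e-03,
        7.46261064e+01, -5.47228839e+00]), 'qvel': array([ 0.00218584, -0.09602687, -0.10979578, -0.02512945,  0.0467365 ,
       -0.02314693]), 'joint_torque': array([ 3.06113827e-03, -8.80240130e+01, -3.82543552e+01,  7.06376508e-02,
        4.82024881e-02, -6.24202539e-05]), 'eef_pos': array([ 0.19404154, -0.59376626,  0.2134132 ]), 'tcp_rot': array([[ 9.50538010e-01,  3.10608158e-01, -2.53789101e-04],
       [ 3.10608253e-01, -9.50537474e-01,  1.01211260e-03],
       [ 7.31343805e-05, -1.04088049e-03, -9.99999456e-01]]), 'force': array([-0.33078241,  0.18340556, -0.30949046]), 'torque': array([-0.04469583, -0.01774162,  0.01323477]), 'finger_force': 0.0, 'gripper_width': 0.0911671108861845} 0.0188
```

View pics/top0.png

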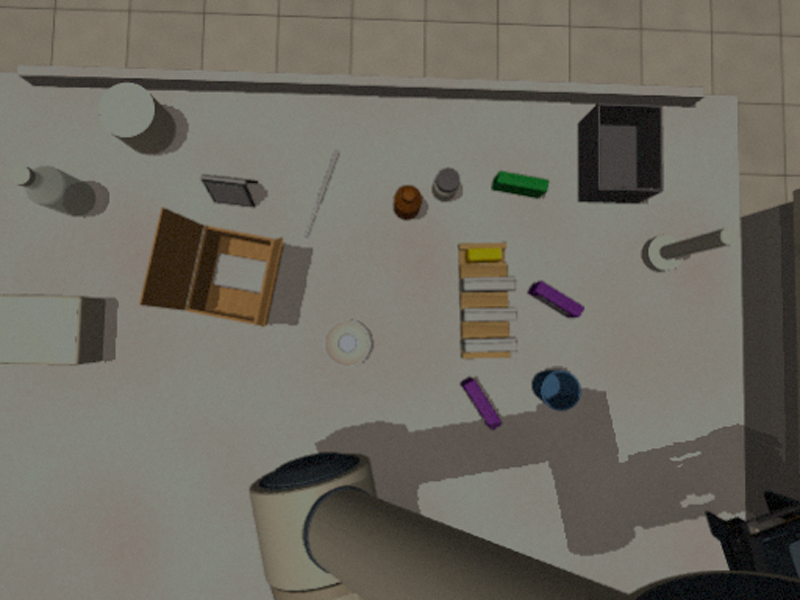

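View pics/scene0.png

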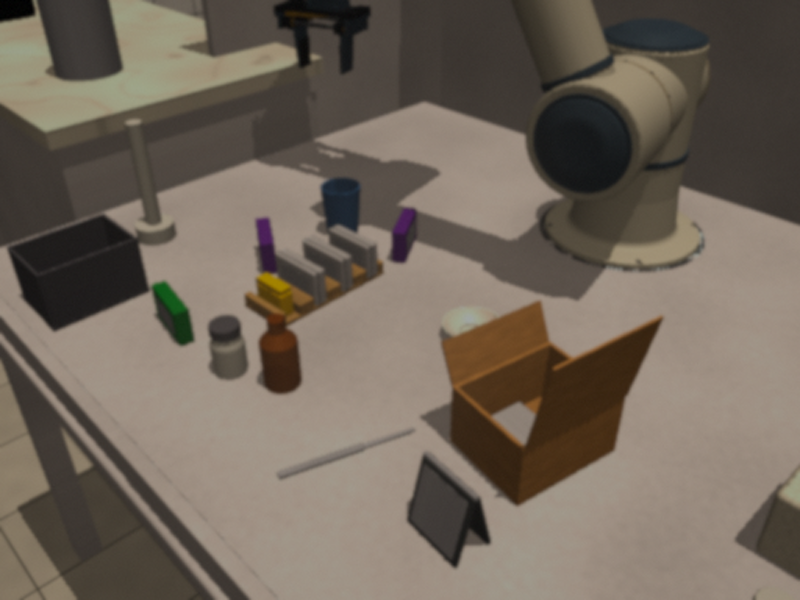

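The top picture (800x600) shows the rack at (485,300), with floss at (485,255) and the tins at y≈284, 314 and 345. The carton is at (240,270), with tin_a inside at (241,272), the long flap on its left and the short flap upright on its right. Purple and green look-alikes lie loose nearby. Next I'll measure from the depth.

Run:
```python
from h import *
W={n:np.load('pics/%s0.npz'%n)['w'] for n in('top','scene')}
s=800/512
def box(n,a,b,c,d,z0,z1):
    w=W[n][int(b/s):int(d/s),int(a/s):int(c/s)].reshape(-1,3); return w[(w[:,2]>z0)&(w[:,2]<z1)]
def rect(p): return np.round(p.mean(0),4),[np.round(x,4) for x in cv2.minAreaRect(p[:,:2].astype(np.float32))],len(p)
w=W['top']; print('table z',np.median(w[220:240,100:150,2]))
for y in(284,314,345): print('tin',rect(box('top',455,y-12,525,y+12,.055,.08)))
print('floss',rect(box('top',455,243,520,268,.04,.08)))
print('rackribs',rect(box('top',450,236,530,365,.02,.036)))
print('tin_a',rect(box('top',205,235,280,315,.022,.034)))
print('rim',rect(box('top',195,225,285,328,.082,.095)))
for n,r in(('amber',(385,180,425,222)),('lotion',(430,165,462,205)),('dish',(320,315,378,370)),('mirror',(195,170,265,210)),('file',(300,145,345,240))):
    print(n,rect(box('top',*r,.004 if n=='file' else .012,.15)))
# carton/flap points
c=box('top',135,205,290,330,.1,.25); print('flaps',rect(c),c[:,2].max())
# scene: floors
print('scene table',np.median(W['scene'][330:380,350:380,2]))
np.set_printoptions(precision=3,suppress=True,linewidth=150)
for row in(150,165,180,195): print(row,[tuple(np.round(W['top'][row,k],3)) for k in range(88,188,5)])
```

```text
table z 0.00020897504094097297
tin (array([ 0.5496, -0.2298,  0.0651]), [array([ 0.5494, -0.2316]), array([0.0232, 0.0959]), np.float64(1.6394)], 289)
tin (array([ 0.4939, -0.2329,  0.0654]), [array([ 0.4951, -0.2338]), array([0.0229, 0.0965]), np.float64(1.4245)], 272)
tin (array([ 0.4386, -0.2354,  0.0652]), [array([ 0.4386, -0.2355]), array([0.0228, 0.0948]), np.float64(1.0784)], 300)
floss (array([ 0.6049, -0.2237,  0.0537]), [array([ 0.6055, -0.2245]), array([0.0224, 0.0595]), np.float64(1.5517)], 193)
rackribs (array([ 0.5199, -0.2283,  0.024 ]), [array([ 0.522 , -0.2299]), array([0.2179, 0.0914]), np.float64(2.1008)], 1113)
tin_a (array([0.5647, 0.2346, 0.0288]), [array([0.5549, 0.2364]), array([0.1007, 0.1455]), np.float64(80.7571)], 691)
rim (array([0.5605, 0.2262, 0.0882]), [array([0.5534, 0.2293]), array([0.1284, 0.1552]), np.float64(80.0621)], 425)
amber (array([ 0.6935, -0.0785,  0.076 ]), [array([ 0.6993, -0.0796]), array([0.0492, 0.0506]), np.float64(45.7174)], 324)
lotion (array([ 0.731 , -0.149 ,  0.0663]), [array([ 0.7354, -0.1498]), array([0.0448, 0.0436]), np.floa
[... 4563 characters left out ...]
at64(0.499), np.float64(0.296), np.float64(0.037)), (np.float64(0.501), np.float64(0.292), np.float64(0.005)), (np.float64(0.501), np.float64(0.278), np.float64(0.002)), (np.float64(0.501), np.float64(0.262), np.float64(0.006)), (np.float64(0.501), np.float64(0.247), np.float64(0.007)), (np.float64(0.502), np.float64(0.234), np.float64(0.003)), (np.float64(0.502), np.float64(0.218), np.float64(0.007)), (np.float64(0.502), np.float64(0.204), np.float64(0.004)), (np.float64(0.499), np.float64(0.165), np.float64(0.115)), (np.float64(0.503), np.float64(0.174), np.float64(0.003)), (np.float64(0.504), np.float64(0.16), np.float64(-0.002)), (np.float64(0.504), np.float64(0.145), np.float64(0.001))]
```

```bash
cat >> h.py <<'E'
def rc(p):
    (c,s,a)=cv2.minAreaRect(np.asarray(p)[:,:2].astype(np.float32)); return np.round(c,4),np.round(s,4),round(a,1)
def white(p): 
    h=cv2.cvtColor(p,cv2.COLOR_RGB2HSV); return (h[...,1]<50)&(h[...,2]>110)
def look(tag):
    o={}
    for n in('scene','top'):
        p,d=optics.read_camera(n); w=cloud(n,d); np.savez('pics/%s%s.npz'%(n,tag),p=p,d=d,w=w); o[n]=(p,w)
        cv2.imwrite('pics/%s%s.png'%(n,tag),p[...,::-1])
    return o
def sel(p,w,x,y,z,m=None):
    k=(w[...,0]>x[0])&(w[...,0]<x[1])&(w[...,1]>y[0])&(w[...,1]<y[1])&(w[...,2]>z[0])&(w[...,2]<z[1])
    return w[k if m is None else k&m]
E
python3 - <<'E'
from h import *
for n in('top','scene'):
    z=np.load('pics/%s0.npz'%n); p,w=z['p'],z['w']
    if n=='top': print(p[172,155],p[172,135],p[195,155])
    sat=cv2.cvtColor(p,cv2.COLOR_RGB2HSV)[...,1]
    q=sel(p,w,(.48,.64),(.16,.3),(.02,.04),sat<70); print(n,'tin_a',rc(q),np.median(q,0),len(q))
    # carton frame points
    a=np.radians(-10); R=np.array([[np.cos(a),-np.sin(a)],[np.sin(a),np.cos(a)]])
    v=w.copy(); v[...,:2]=(w[...,:2]-[.5534,.2293])@R
    q=v[(abs(v[...,0])<.09)&(v[...,1]>-.12)&(v[...,1]<.15)&(v[...,2]>.096)]
    for nm,m in(('short',q[:,1]<0),('long',q[:,1]>0)):
        s=q[m]
        if len(s)>20: print(n,nm,len(s),s.min(0),s.max(0),'fit y=a z+b',np.polyfit(s[:,2],s[:,1],1),np.median(s[:,0]))
    for k in(0,1):
        s=v[(abs(v[...,0])<.1)&(abs(v[...,1])<.08)&(v[...,2]>.04)&(v[...,2]<.093)]
    print(n,np.percentile(s,[1,99],axis=0))
    q=sel(p,w,(.4,.6),(-.3,-.15),(.055,.08))
    if n=='scene':
        for x in(.439,.495,.549): print(rc(q[abs(q[:,0]-x)<.025]))
    q=sel(p,w,(.3,.5),(.35,.6),(.01,.4)); print('block',np.min(q,0) if len(q) else 0,np.max(q,0) if len(q) else 0)
E
```

```text
[134 131 124] [44 31 17] [126  94  52]
top tin_a (array([0.562, 0.23 ]), array([0.0903, 0.0587]), 80.9) [0.56212554 0.22944243 0.02900464] 614
top short 284 [-0.07630608 -0.08699465  0.09604821] [ 0.07660972 -0.06416352  0.14145844] fit y=a z+b [-0.48897508 -0.01734724] 0.0011476757029035708
top long 1724 [-0.07636396  0.06099507  0.09612473] [0.07673878 0.08940993 0.21745143] fit y=a z+b [0.19451353 0.0438846 ] -0.001592667985839767
top [[-0.07702976 -0.06218462  0.04155548]
 [ 0.07687941  0.06271055  0.09256719]]
block [0.39014049 0.48358307 0.01014841] [0.49997499 0.59984363 0.09496707]
scene tin_a (array([0.5567, 0.211 ]), array([0.0591, 0.0449]), 76.1) [0.55934396 0.2063556  0.02898442] 375
scene short 1622 [-0.07585865 -0.08992519  0.09601992] [ 0.07867725 -0.06351943  0.14007477] fit y=a z+b [-0.45608656 -0.02363275] 0.006040469695606726
scene long 2816 [-0.07690983  0.06374143  0.09606922] [0.0783508  0.08881392 0.21562304] fit y=a z+b [0.18767133 0.0474481 ] 0.007136127874255074
scene [[-0.07462533 -0.06622484  0.0407193 ]
 [ 0.07914658  0.06377379  0.0924355 ]]
(array([ 0.441 , -0.2366]), array([0.0268, 0.0979]), 1.6)
(array([ 0.4957, -0.2356]), array([0.0276, 0.1005]), 1.7)
(array([ 0.5513, -0.2338]), array([0.0275, 0.0994]), 2.3)
block [0.45409803 0.48504239 0.08269687] [0.49995957 0.50336496 0.09161015]
```

Emit:
jog_arm --motion '[[0.48,[0,0,0],-0.125],[0.48,[0,0,0],-0.125],[0.48,[0,0,0],-0.125],[0.48,[0,0,0],-0.125],[0.48,[0,0,0],-0.125]]' --newtons 20

```text
time: 0.52
eef_pos: [0.1941, -0.5939, 0.2136]
tcp_rot: [[0.584, 0.812, -0.0], [0.812, -0.584, 0.001], [0.0, -0.001, -1.0]]
force: [0.2, 0.1, -0.1]
gripper_width: 0.0608
finger_force: 0.0
```

Emit:
jog_arm --motion '[[0.48,[0,0,0],-0.125],[0.48,[0,0,0],-0.125],[0.48,[0,0,0],-0.125],[0.48,[0,0,0],-0.125],[0.48,[0,0,0],-0.125]]'

```text
time: 0.93
eef_pos: [0.1941, -0.5939, 0.2136]
tcp_rot: [[-0.001, 1.0, -0.0], [1.0, 0.001, 0.001], [0.001, -0.0, -1.0]]
force: [0.5, -0.2, 0.5]
gripper_width: 0.0441
finger_force: 0.0
```

Emit:
jog_arm --motion '[[0.48,[30,30,0],-0.04],[0.48,[30,30,0],0],[0.48,[30,30,0],0],[0.48,[0,0,0],0]]'

```text
time: 1.27
eef_pos: [0.2842, -0.4986, 0.2137]
tcp_rot: [[-0.038, 0.999, 0.001], [0.999, 0.038, 0.003], [0.003, 0.001, -1.0]]
force: [0.8, -0.1, 0.5]
gripper_width: 0.0437
finger_force: 0.0
```

```bash
cat > to.py <<'E'
import sys
from h import *
def to(x,y,z,yaw):
    s=bot.sense(); R=s['tcp_rot']; d=R.T@(np.array([x,y,z])-s['eef_pos'])*1000
    a=np.degrees(np.arctan2(R[1,1],R[0,1]))
    print('t',round(s['time'],2),'pos',s['eef_pos'].round(4),'yawY',a.round(2),'grip',s['gripper_width'].round(4),s['finger_force'].round(1),'F',s['force'].round(1))
    print('delta tool mm',d.round(1),'turn rad',np.radians((a-yaw+90)%180-90).round(3))
if __name__=='__main__': to(*map(float,sys.argv[1:5]))
E
python3 to.py .4395 -.236 .1 2
```

```text
Traceback (most recent call last):
  File "to.py", line 8, in <module>
    if __name__=='__main__': to(*map(float,sys.argv[1:5]))
                             ~~^^^^^^^^^^^^^^^^^^^^^^^^^^^
  File "to.py", line 6, in to
    print('t',round(s['time'],2),'pos',s['eef_pos'].round(4),'yawY',a.round(2),'grip',s['gripper_width'].round(4),s['finger_force'].round(1),'F',s['force'].round(1))
                                                                                      ^^^^^^^^^^^^^^^^^^^^^^^^
AttributeError: 'float' object has no attribute 'round'
```

```bash
sed -i "s/s\['gripper_width'\].round(4),s\['finger_force'\].round(1)/round(s['gripper_width'],4),round(s['finger_force'],1)/" to.py
python3 to.py .4395 -.236 .1 2
```

```text
t 1.27 pos [ 0.2842 -0.4986  0.2137] yawY 2.2 grip 0.0437 0.0 F [ 0.8 -0.1  0.5]
delta tool mm [256.1 165.2 114.5] turn rad 0.003
```

Emit:
jog_arm --motion '[[0.48,[32,20.6,0],0],[0.48,[32,20.6,0],0],[0.48,[32,20.6,0],0],[0.48,[32,20.6,0],0],[0.48,[32,20.6,0],0]]'

```text
time: 1.68
eef_pos: [0.3783, -0.3386, 0.2138]
tcp_rot: [[-0.035, 0.999, -0.0], [0.999, 0.035, 0.0], [0.0, -0.0, -1.0]]
force: [0.8, -0.4, 0.5]
gripper_width: 0.0436
finger_force: 0.0
```

Emit:
jog_arm --motion '[[0.48,[32,20.6,0],0],[0.48,[32,20.6,0],0],[0.48,[32,20.6,0],0],[0.48,[0,0,38],0],[0.48,[0,0,38],0]]'

```text
time: 2.1
eef_pos: [0.4385, -0.2411, 0.1385]
tcp_rot: [[-0.039, 0.999, 0.004], [0.999, 0.039, -0.003], [-0.003, 0.004, -1.0]]
force: [0.4, -1.1, -1.2]
gripper_width: 0.0438
finger_force: 0.0
```

Emit:
jog_arm --motion '[[0.48,[0,0,30],0],[0.48,[0,0,0],0],[0.48,[0,0,0],0]]'

```text
time: 2.35
eef_pos: [0.4356, -0.2417, 0.1074]
tcp_rot: [[-0.035, 0.999, -0.003], [0.999, 0.035, 0.002], [0.002, -0.003, -1.0]]
force: [-1.0, -0.5, 0.8]
gripper_width: 0.0441
finger_force: 0.0
```

```bash
python3 to.py .4395 -.236 .034 2
```

```text
t 2.35 pos [ 0.4356 -0.2417  0.1074] yawY 2.01 grip 0.0441 0.0 F [-1.  -0.5  0.8]
delta tool mm [ 5.4  4.3 73.4] turn rad 0.0
```

Emit:
jog_arm --motion '[[0.48,[5.4,4.3,0],0],[0.48,[0,0,25],0],[0.48,[0,0,25],0],[0.48,[0,0,23],0],[0.48,[0,0,0],0]]'

```text
time: 2.77
eef_pos: [0.4403, -0.2363, 0.0338]
tcp_rot: [[-0.035, 0.999, -0.001], [0.999, 0.035, 0.001], [0.001, -0.001, -1.0]]
force: [-1.7, 0.5, -1.6]
gripper_width: 0.044
finger_force: 0.0
```

Emit:
jog_arm --motion '[[0,[0,0,0],0],[0,[0,0,0],0],[0,[0,0,0],0],[0,[0,0,0],0],[0,[0,0,0],0]]'

```text
time: 3.18
eef_pos: [0.4397, -0.237, 0.0362]
tcp_rot: [[-0.036, 0.999, -0.001], [0.999, 0.036, -0.001], [-0.001, -0.001, -1.0]]
force: [-10.0, -6.1, 1.9]
gripper_width: 0.024
finger_force: 19.9
```

Emit:
jog_arm --motion '[[0,[0,0,-20],0],[0,[0,0,-35],0],[0,[0,0,-30],0],[0,[0,0,0],0]]'

```text
time: 3.52
eef_pos: [0.4429, -0.2383, 0.1261]
tcp_rot: [[-0.035, 0.999, 0.007], [0.999, 0.035, -0.005], [-0.005, 0.007, -1.0]]
force: [1.7, -1.5, 0.3]
gripper_width: 0.0239
finger_force: 20.0
```

```bash
python3 to.py .53 -.06 .034 2
```

```text
t 3.52 pos [ 0.4429 -0.2383  0.1261] yawY 2.0 grip 0.0239 20.0 F [ 1.7 -1.5  0.3]
delta tool mm [175.7  92.6  91.8] turn rad 0.0
```

Emit:
jog_arm --motion '[[0,[35,18.5,0],0],[0,[35,18.5,0],0],[0,[35,18.5,0],0],[0,[35,18.5,0],0],[0,[35,18.5,0],0]]'

```text
time: 3.93
eef_pos: [0.5276, -0.0568, 0.1212]
tcp_rot: [[-0.035, 0.999, 0.002], [0.999, 0.035, -0.0], [-0.0, 0.002, -1.0]]
force: [1.3, -1.6, -0.8]
gripper_width: 0.0238
finger_force: 20.0
```

Emit:
jog_arm --motion '[[0,[0,0,35],0],[0,[0,0,35],0],[0,[0,0,10],0],[0,[0,0,0],0],[0,[0,0,0],0]]'

```text
time: 4.35
eef_pos: [0.5269, -0.0589, 0.0409]
tcp_rot: [[-0.034, 0.999, -0.0], [0.999, 0.034, 0.0], [0.0, -0.0, -1.0]]
force: [-1.2, -0.3, -0.3]
gripper_width: 0.0239
finger_force: 20.0
```

```bash
python3 to.py .53 -.06 .033 2
```

```text
t 4.35 pos [ 0.5269 -0.0589  0.0409] yawY 1.97 grip 0.0239 20.0 F [-1.2 -0.3 -0.3]
delta tool mm [-1.2  3.1  7.9] turn rad -0.001
```

Emit:
jog_arm --motion '[[0,[0,0,4],0],[0,[0,0,3],0],[0,[0,0,1],0],[0,[0,0,0],0]]'

```text
time: 4.68
eef_pos: [0.5269, -0.0588, 0.0324]
tcp_rot: [[-0.035, 0.999, 0.001], [0.999, 0.035, -0.0], [-0.0, 0.001, -1.0]]
force: [-0.5, 0.2, -0.8]
gripper_width: 0.024
finger_force: 20.0
```

```bash
python3 to.py .53 -.06 .033 2
```

```text
t 4.68 pos [ 0.5269 -0.0588  0.0324] yawY 1.98 grip 0.024 20.0 F [-0.5  0.2 -0.8]
delta tool mm [-1.3  3.  -0.6] turn rad -0.0
```

Emit:
jog_arm --motion '[[0,[0,0,1],0],[0,[0,0,1],0],[0,[0,0,0],0]]'

```text
time: 4.93
eef_pos: [0.5268, -0.0586, 0.0301]
tcp_rot: [[-0.035, 0.999, 0.0], [0.999, 0.035, -0.0], [-0.0, 0.0, -1.0]]
force: [-1.5, -1.0, 4.1]
gripper_width: 0.0238
finger_force: 20.0
```

Emit:
jog_arm --motion '[[0.5,[0,0,0],0],[1,[0,0,0],0],[1,[0,0,0],0],[1,[0,0,0],0],[1,[0,0,0],0]]'

```text
time: 5.35
eef_pos: [0.5267, -0.0585, 0.0299]
tcp_rot: [[-0.035, 0.999, -0.0], [0.999, 0.035, 0.0], [0.0, -0.0, -1.0]]
force: [-0.1, -0.7, 0.7]
gripper_width: 0.0541
finger_force: 0.0
```

Emit:
jog_arm --motion '[[1,[0,0,-10],0],[1,[0,0,-10],0],[1,[0,15,0],0],[1,[0,10,0],0],[1,[0,0,0],0]]'

```text
time: 5.77
eef_pos: [0.5543, -0.0579, 0.051]
tcp_rot: [[-0.035, 0.999, 0.003], [0.999, 0.035, -0.001], [-0.001, 0.003, -1.0]]
force: [-0.2, 0.5, 0.6]
gripper_width: 0.0874
finger_force: 0.0
```

Emit:
jog_arm --motion '[[1,[0,7,0],0],[1,[0,7,0],0],[1,[0,7,0],0],[1,[0,7,0],0],[1,[0,0,0],0]]'

```text
time: 6.18
eef_pos: [0.5813, -0.0567, 0.0499]
tcp_rot: [[-0.035, 0.999, 0.001], [0.999, 0.035, -0.0], [-0.0, 0.001, -1.0]]
force: [0.2, 0.4, 0.4]
gripper_width: 0.0913
finger_force: 0.0
```

```bash
python3 to.py .57 -.06 .05 2
python3 - <<'E'
from h import *
o=look('1')
p=o['top'][0]; s=o['scene'][0]
cv2.imwrite('pics/v1.png',np.hstack([cv2.resize(p[120:270,200:350],(400,400))[...,::-1],cv2.resize(s[100:300,150:350],(400,400))[...,::-1]]))
for n in o:
    q=sel(*o[n],(.48,.66),(-.13,.02),(.012,.035),white(o[n][0])); print(n,len(q),rc(q) if len(q) else 0,np.median(q,0))
E
```

```text
t 6.18 pos [ 0.5813 -0.0567  0.0499] yawY 2.02 grip 0.0913 0.0 F [0.2 0.4 0.4]
delta tool mm [ -2.9 -11.4  -0.1] turn rad 0.0
scene 6 (array([ 0.53  , -0.0135]), array([0.0028, 0.0155]), 88.7) [ 0.53023734 -0.01232355  0.02669314]
top 19 (array([ 0.537 , -0.0145]), array([0.0089, 0.02  ]), 89.6) [ 0.53854145 -0.01308747  0.02911271]
```

View pics/v1.png

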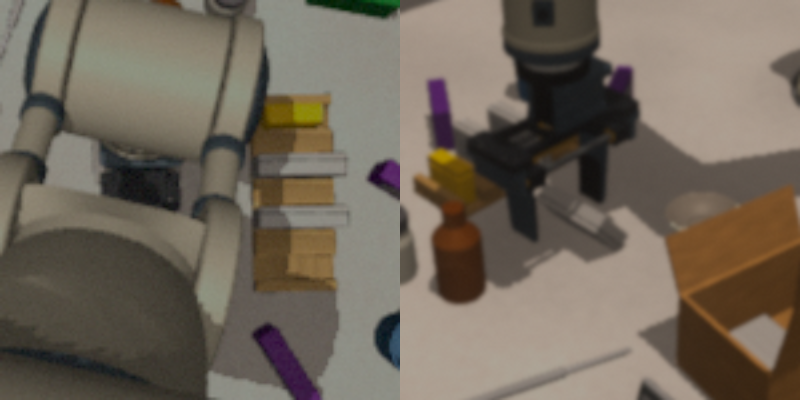

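The scene half shows the tin at about (580,215), tilted between the fingers and not yet over. I'll push on.

Emit:
jog_arm --motion '[[1,[0,7,0],0],[1,[0,7,0],0],[1,[0,7,0],0],[1,[0,0,0],0],[1,[0,0,0],0]]'

```text
time: 6.7
eef_pos: [0.6011, -0.0559, 0.0498]
tcp_rot: [[-0.035, 0.999, 0.0], [0.999, 0.035, -0.0], [-0.0, 0.0, -1.0]]
force: [-0.0, -0.7, 0.4]
gripper_width: 0.0915
finger_force: 0.0
```

Emit:
jog_arm --motion '[[1,[0,0,-40],0],[1,[0,0,-40],0],[1,[-30,0,-20],0],[1,[-40,0,0],0],[1,[-40,0,0],0]]'

```text
time: 7.12
eef_pos: [0.6051, -0.1667, 0.1519]
tcp_rot: [[-0.037, 0.999, 0.003], [0.999, 0.037, -0.001], [-0.001, 0.003, -1.0]]
force: [0.2, 0.7, -0.9]
gripper_width: 0.0913
finger_force: 0.0
```

```bash
python3 to.py .57 -.06 .05 2
python3 - <<'E'
from h import *
o=look('2')
p=o['top'][0]; s=o['scene'][0]
cv2.imwrite('pics/v2.png',np.hstack([cv2.resize(p[120:270,200:350],(400,400))[...,::-1],cv2.resize(s[100:300,150:350],(400,400))[...,::-1]]))
for n in o:
    q=sel(*o[n],(.48,.68),(-.13,.03),(.012,.07),white(o[n][0])); print(n,len(q),rc(q) if len(q) else 0,np.median(q,0))
E
```

```text
t 7.12 pos [ 0.6051 -0.1667  0.1519] yawY 2.12 grip 0.0913 0.0 F [ 0.2  0.7 -0.9]
delta tool mm [108.1 -31.4 101.7] turn rad 0.002
scene 706 (array([ 0.5719, -0.0565]), array([0.0612, 0.0963]), 4.4) [ 0.57383306 -0.05358765  0.02394094]
top 492 (array([ 0.5706, -0.0476]), array([0.0567, 0.0769]), 1.1) [ 0.57194041 -0.04447776  0.02380896]
```

View pics/v2.png

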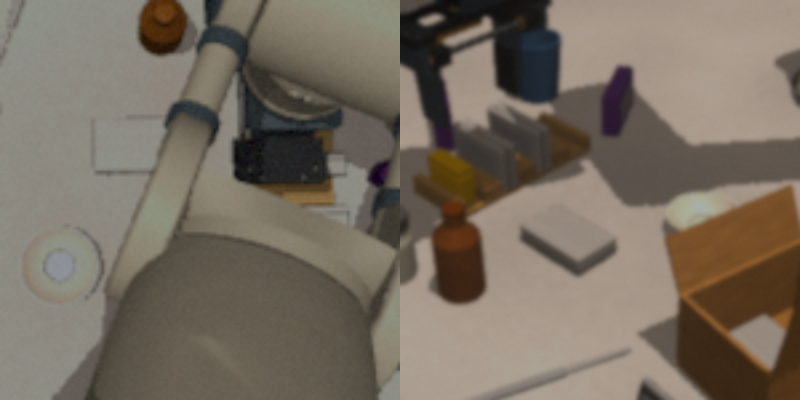

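The tin lies flat at scene-crop (568,238). I'll grasp it across its width.

Emit:
jog_arm --motion '[[1,[36,-10.3,0],0],[1,[36,-10.3,0],0],[1,[36,-10.3,0],0],[1,[0,0,30],0],[1,[0,0,0],0]]'

```text
time: 7.63
eef_pos: [0.567, -0.0569, 0.1168]
tcp_rot: [[-0.037, 0.999, -0.005], [0.999, 0.037, 0.001], [0.001, -0.005, -1.0]]
force: [-1.5, -0.4, -1.4]
gripper_width: 0.0911
finger_force: 0.0
```

```bash
python3 to.py .5705 -.0545 .007 2.5
```

```text
t 7.63 pos [ 0.567  -0.0569  0.1168] yawY 2.14 grip 0.0911 0.0 F [-1.5 -0.4 -1.4]
delta tool mm [  2.1   4.1 109.8] turn rad -0.006
```

Emit:
jog_arm --motion '[[1,[2,4,30],-0.006],[1,[0,0,35],0],[1,[0,0,30],0],[1,[0,0,10],0],[1,[0,0,0],0]]'

```text
time: 8.05
eef_pos: [0.5725, -0.0572, 0.0132]
tcp_rot: [[-0.04, 0.999, -0.004], [0.999, 0.04, 0.001], [0.001, -0.004, -1.0]]
force: [-0.7, 0.3, -0.6]
gripper_width: 0.0908
finger_force: 0.0
```

```bash
python3 to.py .5705 -.0545 .007 2.5
```

```text
t 8.05 pos [ 0.5725 -0.0572  0.0132] yawY 2.31 grip 0.0908 0.0 F [-0.7  0.3 -0.6]
delta tool mm [ 2.8 -1.8  6.2] turn rad -0.003
```

Emit:
jog_arm --motion '[[1,[2.5,-1.5,4.5],0],[1,[0,0,0],0],[0,[0,0,0],0],[0,[0,0,0],0],[0,[0,0,0],0]]'

```text
time: 8.47
eef_pos: [0.5728, -0.0546, 0.0115]
tcp_rot: [[-0.041, 0.999, 0.002], [0.999, 0.041, -0.0], [-0.0, 0.002, -1.0]]
force: [-0.2, -0.3, 0.7]
gripper_width: 0.0737
finger_force: 0.0
```

Emit:
jog_arm --motion '[[0,[0,0,0],0],[0,[0,0,0],0],[0,[0,0,0],0]]'

```text
time: 8.72
eef_pos: [0.5723, -0.0545, 0.0108]
tcp_rot: [[-0.041, 0.999, 0.0], [0.999, 0.041, -0.0], [-0.0, 0.0, -1.0]]
force: [-0.5, 0.3, 6.5]
gripper_width: 0.0599
finger_force: 20.0
```

```bash
python3 to.py .5705 -.0545 .007 2.5
```

```text
t 8.72 pos [ 0.5723 -0.0545  0.0108] yawY 2.35 grip 0.0599 20.0 F [-0.5  0.3  6.5]
delta tool mm [ 0.1 -1.8  3.8] turn rad -0.003
```

Emit:
jog_arm --motion '[[0,[0,0,-35],0],[0,[0,0,-40],0],[0,[0,0,-40],0],[0,[0,0,-40],0],[0,[0,0,-10],0]]'

```text
time: 9.13
eef_pos: [0.5746, -0.0548, 0.1814]
tcp_rot: [[-0.041, 0.999, 0.008], [0.999, 0.041, -0.002], [-0.002, 0.008, -1.0]]
force: [1.4, -0.0, -0.1]
gripper_width: 0.0598
finger_force: 20.0
```

```bash
python3 to.py .562 .231 .16 -10
```

```text
t 9.13 pos [ 0.5746 -0.0548  0.1814] yawY 2.36 grip 0.0598 20.0 F [ 1.4 -0.  -0.1]
delta tool mm [286.2  -1.   20.9] turn rad 0.216
```

Emit:
jog_arm --motion '[[0,[35,0,0],0],[0,[35,0,0],0],[0,[35,0,0],0],[0,[35,0,0],0],[0,[35,0,0],0]]'

```text
time: 9.55
eef_pos: [0.5645, 0.122, 0.1752]
tcp_rot: [[-0.041, 0.999, -0.0], [0.999, 0.041, 0.0], [0.0, -0.0, -1.0]]
force: [0.4, -0.4, -1.0]
gripper_width: 0.0599
finger_force: 20.0
```

Emit:
jog_arm --motion '[[0,[35,0,0],0],[0,[35,0,0],0],[0,[35,0,0],0],[0,[0,0,0],0.108],[0,[0,0,0],0.108]]'

```text
time: 9.97
eef_pos: [0.5601, 0.2274, 0.1749]
tcp_rot: [[0.176, 0.984, -0.0], [0.984, -0.176, 0.0], [-0.0, -0.0, -1.0]]
force: [-0.1, -0.5, -0.1]
gripper_width: 0.0599
finger_force: 20.0
```

```bash
python3 to.py .562 .231 .16 -10
python3 - <<'E'
from h import *
z=np.load('pics/top0.npz'); p,w=z['p'],z['w']
a=np.radians(-10); R=np.array([[np.cos(a),-np.sin(a)],[np.sin(a),np.cos(a)]])
v=w.copy(); v[...,:2]=(w[...,:2]-[.5535,.2295])@R
k=(abs(v[...,0])<.068)&(abs(v[...,1])<.055)&(v[...,2]>.018)&(v[...,2]<.042)
q=v[k]; print(rc(q),len(q))
k=k.astype(np.uint8); n,l,s,_=cv2.connectedComponentsWithStats(k); b=1+s[1:,4].argmax(); q=v[l==b]
print(rc(q),len(q),'area m2 ~',np.percentile(q,[1,50,99],axis=0))
for c in(-.01,.008,.03):
    t=q[abs(q[:,0]-c)<.008]; print('y',t[:,1].min(),t[:,1].max())
for c in(-.03,0,.03):
    t=q[abs(q[:,1]-c)<.008]; print('x',t[:,0].min(),t[:,0].max())
E
```

```text
t 9.97 pos [0.5601 0.2274 0.1749] yawY -10.11 grip 0.0599 20.0 F [-0.1 -0.5 -0.1]
delta tool mm [ 3.9  1.2 14.9] turn rad -0.002
(array([-0.0142,  0.0058]), array([0.1069, 0.0981]), 0.1) 629
(array([0.009, 0.002]), array([0.06  , 0.0903]), 0.9) 626 area m2 ~ [[-0.02044692 -0.04157709  0.02461877]
 [ 0.00870754  0.00204698  0.02897746]
 [ 0.03812429  0.0457099   0.03391787]]
y -0.04263819351711023 0.046471587884743745
y -0.04209534008900964 0.04669910464185222
y -0.0416216133667367 0.04744961627608663
x -0.020398672757770322 0.038901228707024185
x -0.021047043113218342 0.03856939347630996
x -0.021575841043086092 0.03817550554157058
```

```bash
python3 to.py .5627 .230 .043 -9.5
```

```text
t 9.97 pos [0.5601 0.2274 0.1749] yawY -10.11 grip 0.0599 20.0 F [-0.1 -0.5 -0.1]
delta tool mm [  3.    2.1 131.9] turn rad -0.011
```

Emit:
jog_arm --motion '[[0,[3,2,20],-0.008],[0,[0,0,30],0],[0,[0,0,30],0],[0,[0,0,20],0],[0,[0,0,0],0]]'

```text
time: 10.38
eef_pos: [0.5605, 0.2271, 0.0712]
tcp_rot: [[0.166, 0.986, -0.007], [0.986, -0.166, -0.002], [-0.003, -0.006, -1.0]]
force: [-2.4, -0.6, -0.9]
gripper_width: 0.06
finger_force: 20.0
```

Emit:
jog_arm --motion '[[0,[0,0,0],0],[0,[0,0,20],0],[0,[0,0,0],0],[0,[0,0,0],0]]'

```text
time: 10.72
eef_pos: [0.5634, 0.228, 0.0564]
tcp_rot: [[0.166, 0.986, 0.0], [0.986, -0.166, 0.0], [0.0, 0.0, -1.0]]
force: [0.3, -0.2, -0.4]
gripper_width: 0.0603
finger_force: 20.0
```

```bash
python3 to.py .5627 .230 .040 -9.5
```

```text
t 10.72 pos [0.5634 0.228  0.0564] yawY -9.57 grip 0.0603 20.0 F [ 0.3 -0.2 -0.4]
delta tool mm [ 1.9 -1.  16.4] turn rad -0.001
```

Emit:
jog_arm --motion '[[0,[2,-1,7],0],[0,[0,0,6],0],[0,[0,0,2],0],[0,[0,0,1],0],[0,[0,0,0],0]]'

```text
time: 11.13
eef_pos: [0.5625, 0.2301, 0.0397]
tcp_rot: [[0.166, 0.986, -0.0], [0.986, -0.166, 0.0], [0.0, -0.0, -1.0]]
force: [-3.0, -0.3, 3.4]
gripper_width: 0.0603
finger_force: 20.0
```

```bash
python3 to.py .5627 .230 .040 -9.5
```

```text
t 11.13 pos [0.5625 0.2301 0.0397] yawY -9.56 grip 0.0603 20.0 F [-3.  -0.3  3.4]
delta tool mm [-0.1  0.3 -0.3] turn rad -0.001
```

Emit:
jog_arm --motion '[[0.82,[0,0,0],0],[0.82,[0,0,0],0],[0.82,[0,0,0],0],[0.82,[0,0,0],0],[0.82,[0,0,-10],0]]'

```text
time: 11.55
eef_pos: [0.5616, 0.2297, 0.0483]
tcp_rot: [[0.166, 0.986, -0.002], [0.986, -0.166, -0.001], [-0.001, -0.002, -1.0]]
force: [-0.1, 0.1, -0.8]
gripper_width: 0.0751
finger_force: 0.0
```

Emit:
jog_arm --motion '[[0.82,[0,0,-30],0],[0.82,[0,0,-40],0],[0.82,[0,0,-40],0],[0.82,[0,0,-30],0],[0.48,[0,0,0],-0.1]]'

```text
time: 11.97
eef_pos: [0.5654, 0.231, 0.1969]
tcp_rot: [[0.069, 0.998, 0.01], [0.998, -0.069, 0.003], [0.004, 0.009, -1.0]]
force: [1.1, 0.3, 0.2]
gripper_width: 0.0704
finger_force: 0.0
```

Emit:
jog_arm --motion '[[0.48,[0,0,0],-0.1],[0.48,[-38,0,0],0],[0.48,[-38,0,0],0],[0.48,[-38,0,0],0],[0.48,[-38,0,0],0]]'

```text
time: 12.38
eef_pos: [0.5673, 0.0767, 0.1903]
tcp_rot: [[-0.034, 0.999, 0.001], [0.999, 0.034, -0.0], [-0.0, 0.001, -1.0]]
force: [1.5, -0.2, 0.5]
gripper_width: 0.044
finger_force: 0.0
```

Emit:
jog_arm --motion '[[0.48,[-38,-9,0],0],[0.48,[-38,-9,0],0],[0.48,[-38,-9,0],0],[0.48,[-38,-9,0],0],[0.48,[-38,-9,0],0]]'

```text
time: 12.8
eef_pos: [0.5282, -0.115, 0.1903]
tcp_rot: [[-0.033, 0.999, 0.001], [0.999, 0.033, -0.0], [-0.0, 0.001, -1.0]]
force: [1.4, -0.0, -0.4]
gripper_width: 0.044
finger_force: 0.0
```

```bash
python3 to.py .4955 -.2345 .035 2
python3 - <<'E'
from h import *
o=look('3')
for n in o:
    p,w=o[n]; sat=cv2.cvtColor(p,cv2.COLOR_RGB2HSV)[...,1]
    a=np.radians(-10); R=np.array([[np.cos(a),-np.sin(a)],[np.sin(a),np.cos(a)]])
    v=w.copy(); v[...,:2]=(w[...,:2]-[.5535,.2295])@R
    k=(abs(v[...,0])<.07)&(abs(v[...,1])<.056)&(v[...,2]>.045)&(v[...,2]<.064)&(sat<70)
    q=v[k]; print(n,len(q),rc(q) if len(q) else 0, np.median(q,0),q[:,2].std())
E
```

```text
t 12.8 pos [ 0.5282 -0.115   0.1903] yawY 1.9 grip 0.044 0.0 F [ 1.4 -0.  -0.4]
delta tool mm [-118.3  -36.7  155.3] turn rad -0.002
scene 650 (array([ 0.0111, -0.0099]), array([0.0596, 0.0724]), 0.7) [ 0.01913473 -0.01725101  0.05283549] 0.001430096024701082
top 683 (array([0.0085, 0.0007]), array([0.0588, 0.0942]), 0.0) [ 0.00807433 -0.0006787   0.05273919] 0.0019398888353687202
```

Emit:
jog_arm --motion '[[0.48,[-38,-12,0],0],[0.48,[-38,-12,0],0],[0.48,[-38,-12,0],0],[0.48,[0,0,35],0],[0.48,[0,0,35],0]]'

```text
time: 13.32
eef_pos: [0.4976, -0.2311, 0.1208]
tcp_rot: [[-0.03, 1.0, 0.005], [1.0, 0.03, -0.003], [-0.003, 0.005, -1.0]]
force: [1.4, -0.6, -1.6]
gripper_width: 0.0438
finger_force: 0.0
```

Emit:
jog_arm --motion '[[0.48,[0,0,10],0],[0.48,[0,0,0],0],[0.48,[0,0,0],0]]'

```text
time: 13.57
eef_pos: [0.497, -0.2279, 0.1103]
tcp_rot: [[-0.034, 0.999, -0.0], [0.999, 0.034, 0.0], [0.0, -0.0, -1.0]]
force: [0.9, -0.1, 0.9]
gripper_width: 0.0437
finger_force: 0.0
```

```bash
python3 to.py .4955 -.2345 .035 2
```

```text
t 13.57 pos [ 0.497  -0.2279  0.1103] yawY 1.94 grip 0.0437 0.0 F [ 0.9 -0.1  0.9]
delta tool mm [-6.5 -1.7 75.3] turn rad -0.001
```

Emit:
jog_arm --motion '[[0.48,[-6.5,-1.7,0],0],[0.48,[0,0,25],0],[0.48,[0,0,25],0],[0.48,[0,0,25],0],[0.48,[0,0,0],0]]'

```text
time: 13.98
eef_pos: [0.4944, -0.2345, 0.0327]
tcp_rot: [[-0.033, 0.999, -0.002], [0.999, 0.033, 0.001], [0.001, -0.002, -1.0]]
force: [-2.4, 1.2, 0.0]
gripper_width: 0.0435
finger_force: 0.0
```

Emit:
jog_arm --motion '[[0,[0,0,0],0],[0,[0,0,0],0],[0,[0,0,0],0],[0,[0,0,0],0],[0,[0,0,0],0]]'

```text
time: 14.4
eef_pos: [0.4949, -0.2351, 0.0354]
tcp_rot: [[-0.033, 0.999, 0.0], [0.999, 0.033, -0.001], [-0.001, 0.0, -1.0]]
force: [-4.4, -2.0, 2.6]
gripper_width: 0.024
finger_force: 20.0
```

Emit:
jog_arm --motion '[[0,[0,0,-20],0],[0,[0,0,-35],0],[0,[0,0,-30],0],[0,[0,0,0],0]]'

```text
time: 14.73
eef_pos: [0.4978, -0.2364, 0.1253]
tcp_rot: [[-0.033, 0.999, 0.007], [0.999, 0.033, -0.004], [-0.005, 0.007, -1.0]]
force: [1.9, -0.9, -0.1]
gripper_width: 0.0238
finger_force: 20.0
```

Emit:
jog_arm --motion '[[0,[35,6,0],0],[0,[35,6,0],0],[0,[35,6,0],0],[0,[35,6,0],0],[0,[35,6,0],0]]'

```text
time: 15.15
eef_pos: [0.5196, -0.0575, 0.12]
tcp_rot: [[-0.033, 0.999, 0.001], [0.999, 0.033, -0.0], [-0.0, 0.001, -1.0]]
force: [0.2, 0.1, -0.6]
gripper_width: 0.0239
finger_force: 20.0
```

Emit:
jog_arm --motion '[[0,[0,0,35],0],[0,[0,0,35],0],[0,[0,0,10],0],[0,[0,0,0],0],[0,[0,0,0],0]]'

```text
time: 15.57
eef_pos: [0.5195, -0.0594, 0.04]
tcp_rot: [[-0.032, 0.999, -0.0], [0.999, 0.032, 0.0], [0.0, -0.0, -1.0]]
force: [-0.2, 0.1, -1.5]
gripper_width: 0.024
finger_force: 20.0
```

```bash
python3 to.py .53 -.06 .033 2
```

```text
t 15.57 pos [ 0.5195 -0.0594  0.04  ] yawY 1.86 grip 0.024 20.0 F [-0.2  0.1 -1.5]
delta tool mm [-1.  10.5  7. ] turn rad -0.002
```

Emit:
jog_arm --motion '[[0,[0,4,4],0],[0,[0,0,3],0],[0,[0,0,2],0],[0,[0,0,1],0],[0,[0,0,0],0]]'

```text
time: 15.98
eef_pos: [0.5234, -0.059, 0.0296]
tcp_rot: [[-0.033, 0.999, 0.0], [0.999, 0.033, -0.0], [-0.0, 0.0, -1.0]]
force: [-0.3, 0.6, -0.3]
gripper_width: 0.0241
finger_force: 20.0
```

Emit:
jog_arm --motion '[[0.5,[0,0,0],0],[1,[0,0,0],0],[1,[0,0,0],0],[1,[0,0,0],0],[1,[0,0,0],0]]'

```text
time: 16.4
eef_pos: [0.5234, -0.0589, 0.0295]
tcp_rot: [[-0.033, 0.999, 0.0], [0.999, 0.033, -0.0], [-0.0, 0.0, -1.0]]
force: [0.1, 0.1, -0.3]
gripper_width: 0.0545
finger_force: 0.0
```

Emit:
jog_arm --motion '[[1,[0,0,-10],0],[1,[0,0,-10],0],[1,[0,15,0],0],[1,[0,10,0],0],[1,[0,0,0],0]]'

```text
time: 16.82
eef_pos: [0.551, -0.0583, 0.0505]
tcp_rot: [[-0.033, 0.999, 0.003], [0.999, 0.033, -0.001], [-0.001, 0.003, -1.0]]
force: [0.3, -0.3, 0.3]
gripper_width: 0.0876
finger_force: 0.0
```

Emit:
jog_arm --motion '[[1,[0,7,0],0],[1,[0,7,0],0],[1,[0,7,0],0],[1,[0,7,0],0],[1,[0,0,0],0]]'

```text
time: 17.23
eef_pos: [0.578, -0.0572, 0.0494]
tcp_rot: [[-0.033, 0.999, 0.001], [0.999, 0.033, -0.0], [-0.0, 0.001, -1.0]]
force: [-0.7, -0.3, 0.6]
gripper_width: 0.0906
finger_force: 0.0
```

Emit:
jog_arm --motion '[[1,[0,7,0],0],[1,[0,7,0],0],[1,[0,7,0],0],[1,[0,0,0],0],[1,[0,0,0],0]]'

```text
time: 17.65
eef_pos: [0.5976, -0.0564, 0.0493]
tcp_rot: [[-0.033, 0.999, 0.0], [0.999, 0.033, -0.0], [-0.0, 0.0, -1.0]]
force: [-0.6, -0.5, -0.4]
gripper_width: 0.0911
finger_force: 0.0
```

Emit:
jog_arm --motion '[[1,[0,0,-40],0],[1,[0,0,-40],0],[1,[-30,0,-20],0],[1,[-40,0,0],0],[1,[-40,0,0],0]]'

```text
time: 18.07
eef_pos: [0.6014, -0.1673, 0.1514]
tcp_rot: [[-0.035, 0.999, 0.003], [0.999, 0.035, -0.001], [-0.001, 0.003, -1.0]]
force: [1.1, -0.3, 0.2]
gripper_width: 0.0914
finger_force: 0.0
```

```bash
python3 to.py .57 -.0545 .007 2.3
python3 - <<'E'
from h import *
o=look('4')
for n in o:
    q=sel(*o[n],(.48,.68),(-.13,.03),(.012,.07),white(o[n][0])); print(n,len(q),rc(q) if len(q) else 0,np.median(q,0),q[:,2].std())
E
```

```text
t 18.07 pos [ 0.6014 -0.1673  0.1514] yawY 2.01 grip 0.0914 0.0 F [ 1.1 -0.3  0.2]
delta tool mm [114.  -27.9 144.2] turn rad -0.005
scene 702 (array([ 0.5672, -0.0567]), array([0.0615, 0.0982]), 1.9) [ 0.56922232 -0.05438048  0.02392133] 0.0013332769520779024
top 514 (array([ 0.5663, -0.0477]), array([0.0598, 0.077 ]), 1.1) [ 0.56863604 -0.04459032  0.02374885] 0.0019345777297688643
```

Emit:
jog_arm --motion '[[1,[38,-10.3,0],0],[1,[38,-10.3,0],0],[1,[38,-10.3,0],0],[1,[0,0,30],0],[1,[0,0,0],0]]'

```text
time: 18.58
eef_pos: [0.5634, -0.0512, 0.1164]
tcp_rot: [[-0.036, 0.999, -0.005], [0.999, 0.036, 0.001], [0.001, -0.005, -1.0]]
force: [-1.2, 0.3, -1.8]
gripper_width: 0.0908
finger_force: 0.0
```

Emit:
jog_arm --motion '[[1,[0,2,35],0],[1,[0,0,35],0],[1,[0,0,20],0],[1,[0,0,0],0],[1,[0,0,0],0]]'

```text
time: 19.0
eef_pos: [0.568, -0.054, 0.0294]
tcp_rot: [[-0.032, 0.999, -0.002], [0.999, 0.032, 0.0], [0.0, -0.002, -1.0]]
force: [0.3, 0.4, 0.2]
gripper_width: 0.0911
finger_force: 0.0
```

```bash
python3 to.py .5668 -.0545 .0105 2
```

```text
t 19.0 pos [ 0.568  -0.054   0.0294] yawY 1.85 grip 0.0911 0.0 F [0.3 0.4 0.2]
delta tool mm [-0.4 -1.2 18.9] turn rad -0.003
```

Emit:
jog_arm --motion '[[1,[-0.4,-1.2,10],0],[1,[0,0,8],0],[1,[0,0,0],0],[1,[0,0,0],0],[0,[0,0,0],0]]'

```text
time: 19.42
eef_pos: [0.5673, -0.0539, 0.0119]
tcp_rot: [[-0.033, 0.999, 0.001], [0.999, 0.033, -0.0], [-0.0, 0.001, -1.0]]
force: [-0.1, -0.9, 0.6]
gripper_width: 0.0867
finger_force: 0.0
```

Emit:
jog_arm --motion '[[0,[0,0,0],0],[0,[0,0,0],0],[0,[0,0,0],0],[0,[0,0,0],0],[0,[0,0,0],0]]'

```text
time: 19.83
eef_pos: [0.5672, -0.0538, 0.0116]
tcp_rot: [[-0.033, 0.999, 0.0], [0.999, 0.033, 0.0], [-0.0, 0.0, -1.0]]
force: [-1.5, 0.7, 2.4]
gripper_width: 0.0596
finger_force: 20.0
```

Emit:
jog_arm --motion '[[0,[0,0,-35],0],[0,[0,0,-40],0],[0,[0,0,-40],0],[0,[0,0,-40],0],[0,[0,0,-10],0]]'

```text
time: 20.25
eef_pos: [0.5694, -0.0543, 0.1823]
tcp_rot: [[-0.033, 0.999, 0.008], [0.999, 0.033, -0.001], [-0.002, 0.007, -1.0]]
force: [1.6, -0.9, 0.5]
gripper_width: 0.0597
finger_force: 20.0
```

Emit:
jog_arm --motion '[[0,[35,0,0],0],[0,[35,0,0],0],[0,[35,0,0],0],[0,[35,0,0],0],[0,[35,0,0],0]]'

```text
time: 20.67
eef_pos: [0.5608, 0.1226, 0.1761]
tcp_rot: [[-0.033, 0.999, -0.0], [0.999, 0.033, -0.0], [-0.0, -0.0, -1.0]]
force: [1.0, -0.2, -1.8]
gripper_width: 0.0599
finger_force: 20.0
```

Emit:
jog_arm --motion '[[0,[35,0,0],0],[0,[35,0,0],0],[0,[35,0,0],0],[0,[0,0,0],0.105],[0,[0,0,0],0.1]]'

```text
time: 21.08
eef_pos: [0.5572, 0.2281, 0.1758]
tcp_rot: [[0.173, 0.985, -0.001], [0.985, -0.173, -0.0], [-0.0, -0.001, -1.0]]
force: [0.1, -1.5, -1.4]
gripper_width: 0.0598
finger_force: 20.0
```

Emit:
jog_arm --motion '[[0,[0,0,0],0],[0,[0,0,0],0]]'

```text
time: 21.25
eef_pos: [0.5577, 0.2259, 0.1761]
tcp_rot: [[0.168, 0.986, -0.001], [0.986, -0.168, -0.0], [-0.0, -0.001, -1.0]]
force: [-0.2, -0.7, -1.8]
gripper_width: 0.0601
finger_force: 20.0
```

```bash
python3 to.py .5625 .2301 .065 -9.7
```

```text
t 21.25 pos [0.5577 0.2259 0.1761] yawY -9.68 grip 0.0601 20.0 F [-0.2 -0.7 -1.8]
delta tool mm [  4.9   4.1 111. ] turn rad 0.0
```

Emit:
jog_arm --motion '[[0,[4.9,4.1,20],0],[0,[0,0,30],0],[0,[0,0,30],0],[0,[0,0,20],0],[0,[0,0,0],0]]'

```text
time: 21.67
eef_pos: [0.5604, 0.2288, 0.0725]
tcp_rot: [[0.169, 0.986, -0.006], [0.986, -0.169, -0.002], [-0.003, -0.006, -1.0]]
force: [-1.2, -0.9, -2.1]
gripper_width: 0.0597
finger_force: 20.0
```

Emit:
jog_arm --motion '[[0,[0,0,0],0],[0,[0,0,0],0],[0,[0,0,0],0]]'

```text
time: 21.92
eef_pos: [0.5638, 0.2303, 0.0781]
tcp_rot: [[0.17, 0.985, 0.002], [0.985, -0.17, 0.001], [0.001, 0.002, -1.0]]
force: [0.1, -0.3, -1.1]
gripper_width: 0.0594
finger_force: 20.0
```

```bash
python3 to.py .5625 .2301 .065 -9.7
```

```text
t 21.92 pos [0.5638 0.2303 0.0781] yawY -9.82 grip 0.0594 20.0 F [ 0.1 -0.3 -1.1]
delta tool mm [-0.4 -1.3 13.1] turn rad -0.002
```

Emit:
jog_arm --motion '[[0,[0,-1,5],0],[0,[0,0,4],0],[0,[0,0,2],0],[0,[0,0,0],0],[0,[0,0,0],0]]'

```text
time: 22.33
eef_pos: [0.5617, 0.2303, 0.0653]
tcp_rot: [[0.171, 0.985, -0.0], [0.985, -0.171, -0.0], [-0.0, -0.0, -1.0]]
force: [-0.1, -0.1, -1.1]
gripper_width: 0.0596
finger_force: 20.0
```

```bash
python3 to.py .5625 .2301 .0645 -9.7
```

```text
t 22.33 pos [0.5617 0.2303 0.0653] yawY -9.85 grip 0.0596 20.0 F [-0.1 -0.1 -1.1]
delta tool mm [-0.1  0.8  0.8] turn rad -0.003
```

Emit:
jog_arm --motion '[[0,[0,0.5,1],0],[0,[0,0,0],0],[0.82,[0,0,0],0],[0.82,[0,0,0],0],[0.82,[0,0,0],0]]'

```text
time: 22.75
eef_pos: [0.5623, 0.2302, 0.0645]
tcp_rot: [[0.171, 0.985, 0.0], [0.985, -0.171, 0.0], [0.0, 0.0, -1.0]]
force: [-1.3, -0.5, -0.4]
gripper_width: 0.0743
finger_force: 0.0
```

Emit:
jog_arm --motion '[[0.82,[0,0,-10],0],[0.82,[0,0,-30],0],[0.82,[0,0,-40],0],[0.82,[0,0,-40],0],[0.5,[0,0,-20],0]]'

```text
time: 23.17
eef_pos: [0.5636, 0.2306, 0.21]
tcp_rot: [[0.171, 0.985, 0.005], [0.985, -0.171, 0.002], [0.002, 0.005, -1.0]]
force: [1.0, -0.1, 0.5]
gripper_width: 0.0708
finger_force: 0.0
```

Emit:
jog_arm --motion '[[0,[-38,0,0],0],[0,[-38,0,0],0],[0,[-38,0,0],0],[0,[-38,0,0],0],[0,[-20,0,0],0]]'

```text
time: 23.58
eef_pos: [0.5319, 0.0576, 0.2053]
tcp_rot: [[0.172, 0.985, 0.0], [0.985, -0.172, -0.001], [-0.001, 0.0, -1.0]]
force: [-0.3, 0.0, 0.2]
gripper_width: 0.0377
finger_force: 0.0
```

```bash
python3 to.py .53 .09 .14 -10
python3 - <<'E'
from h import *
o=look('5')
cv2.imwrite('pics/v5.png',np.hstack([cv2.resize(o['top'][0][120:220,80:205],(400,320))[...,::-1],cv2.resize(o['scene'][0][170:330,250:450],(400,320))[...,::-1]]))
for n in o:
    p,w=o[n]; sat=cv2.cvtColor(p,cv2.COLOR_RGB2HSV)[...,1]
    a=np.radians(-10); R=np.array([[np.cos(a),-np.sin(a)],[np.sin(a),np.cos(a)]])
    v=w.copy(); v[...,:2]=(w[...,:2]-[.5535,.2295])@R
    k=(abs(v[...,0])<.07)&(abs(v[...,1])<.056)&(v[...,2]>.066)&(v[...,2]<.09)&(sat<70)
    q=v[k]; print(n,len(q),rc(q) if len(q) else 0, np.median(q,0) if len(q) else 0)
E
```

```text
t 23.58 pos [0.5319 0.0576 0.2053] yawY -9.92 grip 0.0377 0.0 F [-0.3  0.   0.2]
delta tool mm [31.6 -7.5 65.3] turn rad 0.001
scene 797 (array([ 0.0112, -0.0084]), array([0.0781, 0.0605]), 90.0) [ 0.0215591  -0.01420039  0.07677504]
top 0 0 0
```

View pics/v5.png

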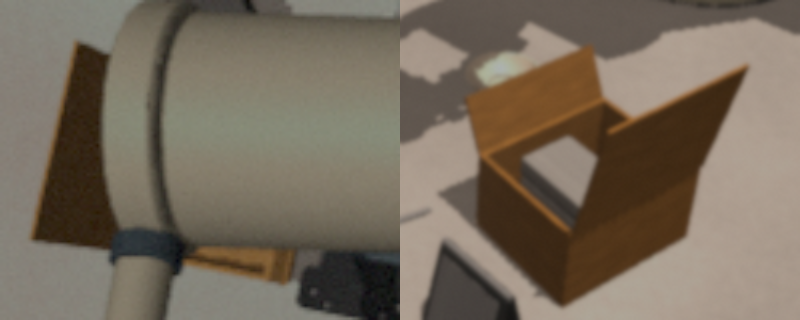

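The scene crop shows the stack at (560,170), flat and aligned, with both flaps open. Next is the short flap, folded with the closed fingers.

Emit:
jog_arm --motion '[[0,[0,-8,30],0],[0,[0,0,30],0],[0,[0,0,20],0],[0,[20,0,0],0],[0,[0,0,0],0]]'

```text
time: 24.1
eef_pos: [0.5282, 0.0841, 0.1238]
tcp_rot: [[0.171, 0.985, -0.001], [0.985, -0.171, 0.001], [0.0, -0.002, -1.0]]
force: [-0.9, 0.2, 0.7]
gripper_width: 0.0006
finger_force: 0.0
```

```bash
cat > c.py <<'E'
import sys
from h import *
a=np.radians(-10); R=np.array([[np.cos(a),-np.sin(a)],[np.sin(a),np.cos(a)]])
C=np.array([.5535,.2295])
def uv():
    s=bot.sense(); print('t',round(s['time'],2),'u v z mm',((s['eef_pos'][:2]-C)@R*1000).round(1),(s['eef_pos'][2]*1000).round(1),'F',s['force'].round(1),'w',round(s['gripper_width'],4))
def flaps(tag):
    o=look(tag)
    for n in o:
        p,w=o[n]; v=w.copy(); v[...,:2]=(w[...,:2]-C)@R
        h=cv2.cvtColor(p,cv2.COLOR_RGB2HSV); br=(h[...,1]>70)&(h[...,0]<25)
        q=v[br&(abs(v[...,0])<.074)&(abs(v[...,1])<.14)&(v[...,2]>.084)]
        for e in np.arange(-.12,.13,.02):
            t=q[abs(q[:,1]-e)<.01]
            if len(t)>8: print(n,round(e,2),len(t),'z',np.percentile(t[:,2],[5,50,95]).round(4))
if __name__=='__main__':
    uv()
    if len(sys.argv)>1: flaps(sys.argv[1])
E
python3 c.py
```

```text
t 24.1 u v z mm [   0.4 -147.5] 123.8 F [-0.9  0.2  0.7] w 0.0006
```

Now push from v=-147 to about -45.

Emit:
jog_arm --motion '[[0,[20,0,0],0],[0,[15,0,0],0],[0,[12,0,0],0],[0,[12,0,0],0],[0,[10,0,0],0]]'

```text
time: 24.52
eef_pos: [0.5405, 0.151, 0.1249]
tcp_rot: [[0.171, 0.985, 0.001], [0.985, -0.171, 0.0], [0.0, 0.001, -1.0]]
force: [0.3, -1.5, 1.5]
gripper_width: 0.0004
finger_force: 0.6
```

Emit:
jog_arm --motion '[[0,[10,0,0],0],[0,[10,0,0],0],[0,[10,0,0],0],[0,[5,0,0],0],[0,[0,0,0],0]]'

```text
time: 24.93
eef_pos: [0.5464, 0.1854, 0.1244]
tcp_rot: [[0.17, 0.985, 0.0], [0.985, -0.17, 0.0], [0.0, 0.0, -1.0]]
force: [0.1, 0.2, 0.2]
gripper_width: 0.0005
finger_force: 0.0
```

```bash
python3 c.py 6
```

```text
t 24.93 u v z mm [  0.7 -44.7] 124.4 F [0.1 0.2 0.2] w 0.0005
scene -0.08 66 z [0.2196 0.4758 0.5097]
scene -0.06 273 z [0.0852 0.2327 0.4883]
scene -0.04 322 z [0.0878 0.2463 0.4833]
scene -0.02 643 z [0.1239 0.2303 0.4858]
scene 0.0 376 z [0.2141 0.4159 0.4886]
scene 0.02 144 z [0.1386 0.4664 0.5013]
scene 0.04 107 z [0.0878 0.4628 0.4952]
scene 0.06 639 z [0.0856 0.1049 0.1203]
scene 0.08 2154 z [0.127  0.1735 0.2134]
top -0.08 70 z [0.2099 0.2207 0.2435]
top -0.06 297 z [0.0899 0.0958 0.2259]
top -0.04 69 z [0.0993 0.1108 0.3009]
top 0.06 90 z [0.0873 0.1099 0.1307]
top 0.08 86 z [0.1368 0.1628 0.2034]
```

Emit:
jog_arm --motion '[[0,[4,0,8],0],[0,[4,0,8],0],[0,[4,0,8],0],[0,[2,0,6],0],[0,[0,0,3],0]]'

```text
time: 25.45
eef_pos: [0.5484, 0.1986, 0.0905]
tcp_rot: [[0.171, 0.985, -0.001], [0.985, -0.171, 0.0], [0.0, -0.001, -1.0]]
force: [-12.7, 1.0, 49.2]
gripper_width: 0.0009
finger_force: 24.8
```

Emit:
jog_arm --motion '[[0,[0,0,0],0],[0,[0,0,0],0]]'

```text
time: 25.62
eef_pos: [0.5483, 0.1984, 0.0912]
tcp_rot: [[0.171, 0.985, -0.001], [0.985, -0.171, 0.0], [0.0, -0.001, -1.0]]
force: [-2.5, 2.7, 4.9]
gripper_width: 0.0011
finger_force: 3.0
```

```bash
python3 c.py
```

```text
t 25.62 u v z mm [  0.3 -31.5] 91.2 F [-2.5  2.7  4.9] w 0.0011
```

Emit:
jog_arm --motion '[[0,[0,0,-30],0],[0,[0,0,-40],0],[0,[0,0,-40],0],[0,[0,0,-40],0],[0,[0,0,-10],0]]'

```text
time: 26.03
eef_pos: [0.5507, 0.1987, 0.2572]
tcp_rot: [[0.171, 0.985, 0.007], [0.985, -0.171, 0.002], [0.003, 0.007, -1.0]]
force: [-0.1, 0.5, 1.2]
gripper_width: 0.0003
finger_force: 0.0
```

Emit:
jog_arm --motion '[[0,[36,0,0],0],[0,[36,0,0],0],[0,[36,0,0],0],[0,[36,0,0],0],[0,[36,0,0],0]]'

```text
time: 26.45
eef_pos: [0.5793, 0.3771, 0.2507]
tcp_rot: [[0.171, 0.985, -0.0], [0.985, -0.171, -0.0], [-0.0, -0.0, -1.0]]
force: [1.4, -0.9, 0.8]
gripper_width: 0.0005
finger_force: 0.0
```

```bash
python3 c.py 7; python3 -c "
import cv2,numpy as np
a=cv2.imread('pics/top7.png');b=cv2.imread('pics/scene7.png')
cv2.imwrite('pics/v7.png',np.hstack([cv2.resize(a,(400,300)),cv2.resize(b[150:340,230:480],(400,300))]))"
```

```text
t 26.45 u v z mm [ -0.2 149.9] 250.7 F [ 1.4 -0.9  0.8] w 0.0005
scene -0.06 372 z [0.0894 0.0909 0.0923]
scene -0.04 528 z [0.0892 0.0908 0.0925]
scene -0.02 493 z [0.0892 0.0909 0.0925]
scene 0.0 78 z [0.0872 0.0896 0.0924]
scene 0.06 633 z [0.0853 0.1041 0.12  ]
scene 0.08 2084 z [0.1261 0.1711 0.2128]
scene 0.12 99 z [0.3585 0.4894 0.541 ]
top -0.06 253 z [0.0876 0.0909 0.0936]
top -0.04 392 z [0.088  0.0909 0.0936]
top -0.02 403 z [0.0884 0.091  0.0935]
top 0.0 85 z [0.0876 0.091  0.6227]
top 0.02 41 z [0.0863 0.5977 0.6202]
top 0.06 642 z [0.086  0.1093 0.134 ]
top 0.08 1200 z [0.14   0.1804 0.2139]
top 0.1 17 z [0.4586 0.4768 0.4996]
top 0.12 136 z [0.3427 0.3707 0.5035]
```

View pics/v7.png

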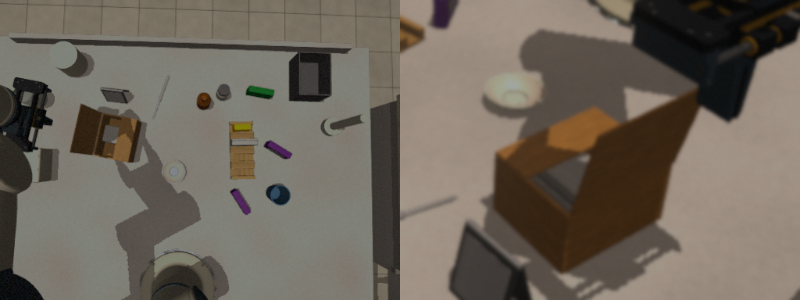

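The short flap lies flat (z≈0.091 throughout), and the rack keeps one tin and the floss. Now the long flap.

Emit:
jog_arm --motion '[[0,[0,0,30],0],[0,[0,0,30],0],[0,[0,0,10],0],[0,[-20,0,0],0],[0,[-15,0,0],0]]'

```text
time: 26.97
eef_pos: [0.5727, 0.34, 0.1802]
tcp_rot: [[0.171, 0.985, -0.002], [0.985, -0.171, -0.001], [-0.002, -0.002, -1.0]]
force: [1.1, -0.4, 0.4]
gripper_width: 0.0005
finger_force: 0.0
```

Emit:
jog_arm --motion '[[0,[-15,0,0],0],[0,[-15,0,0],0],[0,[-15,0,0],0],[0,[-15,0,0],0],[0,[-15,0,0],0]]'

```text
time: 27.38
eef_pos: [0.5604, 0.2658, 0.1816]
tcp_rot: [[0.171, 0.985, 0.0], [0.985, -0.171, 0.0], [0.0, 0.0, -1.0]]
force: [-0.1, -0.0, 0.0]
gripper_width: 0.0005
finger_force: 0.2
```

Emit:
jog_arm --motion '[[0,[-15,0,0],0],[0,[-15,0,0],0],[0,[-10,0,0],0],[0,[-5,0,0],0],[0,[0,0,0],0]]'

```text
time: 27.8
eef_pos: [0.5528, 0.2216, 0.1815]
tcp_rot: [[0.172, 0.985, -0.0], [0.985, -0.172, -0.0], [-0.0, -0.0, -1.0]]
force: [0.1, -0.3, 0.5]
gripper_width: 0.0006
finger_force: 0.1
```

```bash
python3 c.py
```

```text
t 27.8 u v z mm [ 0.6 -7.9] 181.5 F [ 0.1 -0.3  0.5] w 0.0006
```

Emit:
jog_arm --motion '[[0,[0,0,12],0],[0,[0,0,12],0],[0,[-3,0,12],0],[0,[-4,0,12],0],[0,[-4,0,12],0]]'

```text
time: 28.22
eef_pos: [0.5511, 0.2124, 0.1209]
tcp_rot: [[0.171, 0.985, 0.0], [0.985, -0.171, 0.0], [0.0, 0.0, -1.0]]
force: [0.2, 0.2, -0.2]
gripper_width: 0.0005
finger_force: 0.2
```

Emit:
jog_arm --motion '[[0,[-4,0,10],0],[0,[0,0,8],0],[0,[0,0,4],0],[0,[0,0,3],0],[0,[0,0,0],0]]'

```text
time: 28.63
eef_pos: [0.5503, 0.2082, 0.0961]
tcp_rot: [[0.171, 0.985, -0.0], [0.985, -0.171, -0.0], [-0.0, -0.0, -1.0]]
force: [-0.1, -0.3, -0.5]
gripper_width: 0.0006
finger_force: 0.0
```

```bash
python3 c.py
```

```text
t 28.63 u v z mm [  0.5 -21.6] 96.1 F [-0.1 -0.3 -0.5] w 0.0006
```

Emit:
jog_arm --motion '[[0,[0,0,1],0],[0,[0,0,1],0],[0,[0,0,0.5],0],[0,[0,0,0],0],[0,[0,0,0],0]]'

```text
time: 29.05
eef_pos: [0.5507, 0.2082, 0.0947]
tcp_rot: [[0.171, 0.985, 0.001], [0.985, -0.171, 0.0], [0.001, 0.001, -1.0]]
force: [-0.7, 0.1, 6.2]
gripper_width: 0.001
finger_force: 3.1
```

Emit:
jog_arm --motion '[[0,[0,0,-30],0],[0,[0,0,-40],0],[0,[0,0,-40],0],[0,[-40,0,-20],0],[0,[-40,0,0],0]]'

```text
time: 29.47
eef_pos: [0.5394, 0.1328, 0.2274]
tcp_rot: [[0.168, 0.986, 0.009], [0.986, -0.168, 0.001], [0.003, 0.008, -1.0]]
force: [1.2, -1.4, 0.1]
gripper_width: 0.0005
finger_force: 0.0
```

Emit:
jog_arm --motion '[[0,[-40,0,0],0],[0,[-40,0,0],0],[0,[-40,0,0],0],[0,[-40,0,0],0],[0,[0,0,0],0]]'

```text
time: 29.88
eef_pos: [0.5087, -0.0315, 0.223]
tcp_rot: [[0.175, 0.985, 0.0], [0.985, -0.175, -0.002], [-0.002, 0.001, -1.0]]
force: [1.2, -0.5, 0.5]
gripper_width: 0.0005
finger_force: 0.0
```

```bash
python3 c.py 8
python3 - <<'E'
from h import *
A={n:(np.load('pics/%s8.npz'%n)['p'],np.load('pics/%s8.npz'%n)['w']) for n in('top','scene')}
a,b=A['top'][0],A['scene'][0]
cv2.imwrite('pics/v8.png',np.hstack([cv2.resize(a,(400,300)),cv2.resize(b,(400,300))])[...,::-1])
E
```

```text
t 29.88 u v z mm [   1.2 -264.8] 223.0 F [ 1.2 -0.5  0.5] w 0.0005
scene -0.06 366 z [0.0928 0.0943 0.0959]
scene -0.04 535 z [0.0928 0.0944 0.0961]
scene -0.02 576 z [0.0929 0.0944 0.096 ]
scene 0.0 590 z [0.0927 0.0943 0.0958]
scene 0.02 627 z [0.0927 0.0943 0.096 ]
scene 0.04 658 z [0.0928 0.0944 0.0961]
scene 0.06 629 z [0.0855 0.0938 0.0958]
top -0.06 271 z [0.0874 0.0944 0.0974]
top -0.04 395 z [0.0917 0.0945 0.0972]
top -0.02 404 z [0.092  0.0945 0.0976]
top 0.0 393 z [0.092  0.0944 0.097 ]
top 0.02 398 z [0.0918 0.0946 0.0973]
top 0.04 398 z [0.0915 0.0945 0.0973]
top 0.06 230 z [0.0912 0.0944 0.0972]
```

View pics/v8.png

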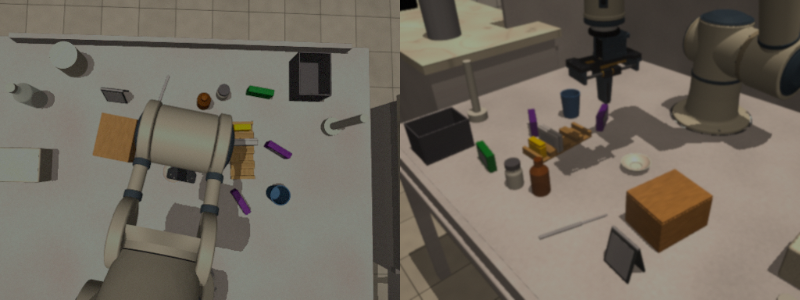

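The carton is closed, with the lid flat at z=0.0944, and everything else is in place. I'm handing in.

```bash
python3 -c "
from plant import finish_job
print(finish_job())"
```

```text
the job is handed in; nothing more can be done
None
```

I handed the job in at about 30 s of the 72 s: three tins lie in one lined-up stack in the carton and both flaps are flat, short one first. The last tin, the floss box and the bystanders show no movement in the final pictures. I got no verdict back from the hand-in.

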